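# Turn a display panel over in the turnover frame

## Robot

A 7-joint arm with a two-finger parallel gripper is mounted at the origin on the work surface. World frame = base frame: x ahead of the robot, y to its left, z up, the work surface at z = 0. Lengths are in m, angles in rad, forces in N, time in s.
With the tool pointing down it reaches from about 0.4 to 0.875 m from the base axis. Payload 19.3 kg.
Tool frame: the origin (TCP) lies midway between the tips of the shut fingers; the grasp point (between the pads) lies 19 mm behind it; z points along the fingers, y is the line along which they close (so a half turn about z gives the same grasp; the last joint's range is limited). The gripper opens to 85 mm and grips with 20 to 120 N. Pads are 22 mm wide; open, the fingers measure 114 mm over their backs; the gripper's body (76 mm by 85 mm) begins 54 mm behind the grasp point. The pads swing forward as they close: fully open they stand 13 mm farther back than shut.
Start: joints at [1.2, 0.521, -0.036, 1.599, 0.021, 1.021, -0.113], TCP at [0.185, -0.597, 0.231] pointing down, gripper open.
Joint ranges: [-2.91, 2.91], [-0.3, 2.13], [-1.5, 1.42], [0.17, 2.43], [-1.26, 4.41], [0.16, 1.93], [-2.52, 2.52]. Speed limits (rad/s): [1.89, 1.89, 2.39, 2.39, 3.01, 3.01, 3.01].

## Interface

Orientations are given as [roll, pitch, yaw] about the fixed x, y, z axes, in that order (R = Rz(yaw) Ry(pitch) Rx(roll)).
In Python, from workcell import * gives the robot as it stands. The module is installed in compiled form; this text tells all that it offers.
- The arm moves only by the tool play_rows, never from a script. Its argument "deltas" is a list of rows, each a list of 7 numbers: the shift along the tool's x, y, z in units of 500 mm (1.0 is 500 mm), then the turn, a rotation vector about the tool's x, y, z in units of 120 degrees (1.0 is 120 degrees), then the closure, from 0 (fully open) to 1 (shut). A call has 1 to 10 rows; each row is the pose to reach, as a shift and turn from the pose commanded when the call began, along the tool's axes at that moment; what a row does not reach only later rows make up. A row lasts 1/10 s, in which the tool goes at most 50 mm and 8.59 degrees, less where a joint would pass 70% of its speed; a pose out of reach is approached as far as the arm can. A call with a number of a shift or a turn outside -1 to 1 is refused whole. A call with a gripper value outside its range is refused whole. The fingers move at their own pace and stop on an object; "newtons" is the grip in N (left out, the last holds). Time passes only in rows, so rows that repeat a pose let the fingers close. It gives the time, the measured TCP pose, the force, the opening and the grip force at its end, in the units of the state.
- observe(): the state, without advancing time (a new reading comes with each control period).
- grab_frame(name): name is "scene" or "top" or "wrist"; returns the picture (400x640x3 uint8, red, green, blue); there is no depth.
- get_calibration(name): a dict with "fovy" (degrees; the focal length in pixels is half the picture's height over the tangent of half this angle, whatever the lens; pixels are square), "cx", "cy" (the principal point, pixels), "xyz" and "rotation" of the camera in the world. Camera axes: x right, y down, z forward; pixel columns grow to the right and rows downward; lengths in m; the calibration is good to about 2 mm. A picture is of the moment at which its call begins: read the wrist's pose just before it. get_calibration takes no time and is no camera call; for the wrist camera it gives the pose at the moment of the call.
- job_done(): hands the job in; it is judged then, once.
The state is a dict: "clock": time; "qpos": joint angles; "qd": joint speeds; "joint_efforts": joint torques, N m; "position": TCP position; "tool_rot": TCP orientation; "force": force on the tool from outside, world axes, zero at the start; "moment": the same for the moment, N m; "grip_width": finger opening in m; "finger_force": force on a finger pad.
Only numpy, scipy, OpenCV 4.12 (cv2) and the standard library are available. Lean on these libraries where they do the work, as an engineer would, in place of code of your own. Each camera call takes 0.05 s, during which the arm holds its last target. There are 200 camera calls.

## Task

Turn the display panel over so that its silver back faces up. First take the one bench item (bottle, jar or tape stand) that stands where the blue turnover frame will land and stand it upright in the yellow tray, leaving the other two where they are; then slide the panel along the shelf fully home into the frame's pocket, and swing the frame right over by its orange bar, gently and never slamming it, until it lies flat on the other side with the panel still home in it.

Things in the scene. Friction and masses are not known exactly. Their poses are not given: they have to be found in the camera images.
- jig: Fixed turnover jig; place and yaw vary. Origin on the bench (z = 0) below the middle of the hinge line, which runs along jig x at height 42 mm. +x: toward the infeed shelf, roughly away from the robot; +y: loading side, where the frame starts. Hinge posts 13 x 22 mm, 55 mm high at x = -83 and 77 mm, y = 0; end rail 14 mm wide, 33 mm high at x = -69 mm, y -125 to 125 mm.
- shelf_mouth (a point): Point on top of the jig's aluminium infeed shelf (37 mm above the bench) at the middle of its edge facing the frame's mouth; axes as the jig's. The shelf runs from here 192 mm along +x and 65 mm to either side. Two white guides 12 mm high form a funnel on it, in the first 30 mm, narrowing from about 115 to 86 mm toward the mouth.
- landing (a point): Point on the bench under the middle of the frame's landing place, 65 mm from the hinge line on the jig's -y side; axes as the jig's. Bare bench: whatever stands within about 65 mm of here in x and 50 mm in y blocks the frame.
- frame (a joint): Angle of the blue frame about the hinge line: 0 flat on the loading side (start), 1.57 upright, 3.14 flat on the landing side. Stiff (friction 0.75 N m): stays where left. 0.35 kg. At 0 it spans jig x -69 to 64, y 14 to 116 mm, 19 mm thick, its mid-plane at hinge height (42 mm); the bar lies beyond. It lands in the mirror image of this.
- frame_pocket (a point): Centre of the frame's pocket = panel's centre when home; 65 mm from the hinge line, 1 mm to jig +x of its middle. Turns with the frame; axes as the jig's at joint 0. Slot 126 x 88 x 11 mm, mouth at the +x end, stop wall at the -x end, 9 mm lips above and below along both long sides; 70 mm wide windows show both panel faces. A panel fully home is flush with the mouth.
- frame_bar (a point): Middle of the frame's orange bar: round, 12 mm in diameter, 100 mm long, parallel to the hinge line and 164 mm from it, in the frame's mid-plane (42 mm above the bench when flat). Clear gap of 42 mm to the frame's edge; arms at both ends. Turns with the frame. A gripper pointing down can pinch it through the whole swing, the bar turning between the fingers.
- panel: Loose display panel 126 x 84 x 8 mm, about 0.16 kg. Origin at its centre; x along its length, y its width, z out of its black glass face; the back is silver with a green board. Starts on the shelf beyond the guides, glass up, length along jig x, up to 8 mm and 0.1 rad out of line with the pocket. Too wide to pinch: push it toward jig -x.
- bottle: White round bottle with red cap, 95 mm high, 50 mm in diameter (straight up to 50 mm height), about 0.18 kg. Origin at the centre of its underside, z up.
- jar: Amber round jar with black cap, 54 mm in diameter, 85 mm high, about 0.22 kg. Origin at the centre of its underside, z up.
- tape_stand: Blue tape stand, a block 76 mm (x) by 44 mm (y) by 45 mm high with a tape roll on top up to 62 mm; about 0.28 kg; any yaw. Origin at the centre of its underside, z up. Grip across its y. Of bottle, jar and tape stand, one (it varies) stands on the landing place, one beyond the orange bar, one beside the shelf.
- tray: Fixed empty yellow tray, 130 x 130 mm outside, walls 4 mm thick and 14 mm high, floor 4 mm above the bench; place and yaw vary. Origin below its centre at bench height.
There are look-alikes about, which are no part of the job. What is meant by the panel is not pink or red, and is the larger of those in its own colour.

How it is judged:
By the outcome, as a careful person would: the job done as asked, in the order asked, and still so for the second after the job is handed in, with the robot touching nothing.
It also fails if it takes over 72 s, if anything falls off the work surface, if the arm or the gripper's body presses on something with over 40 N, if the wrist force passes 120 N, or if a joint passes its speed limit or range.

## Working session

There is one attempt and no reset: what is moved stays moved. The work goes in short steps, Python scripts to look and compute and a tool call to move; the robot and the scene stay as the last step left them, time stands still between calls to the robot, and variables do not carry over. Pictures are saved under pics/ and viewed, at most 12 in all, crops included, and the job is handed in when it is done.

Besides the shell and the picture viewer there is one more tool, called after ">>>" as name(argument=value, ...), one argument or row to a line, values as JSON. play_rows: Moves the arm, as the interface text tells. Its arguments: {"type":"object","properties":{"deltas":{"type":"array"},"newtons":{"type":"number"}},"required":["deltas"]}

```bash
mkdir -p pics; python3 - <<'E'
from workcell import *
import cv2
s=observe();print(s)
for n in("scene","top"):
    im=grab_frame(n);cv2.imwrite(f"pics/{n}0.png",im[:,:,::-1]);print(n,get_calibration(n))
E
```

```text
{'clock': 0.0, 'qpos': array([ 1.19981283,  0.52202906, -0.03634428,  1.59999233,  0.02119978,
        1.02112066, -0.11279851]), 'qd': array([ 0.00051733,  0.00029658,  0.00082671, -0.00102799,  0.00030064,
        0.00079776,  0.00046356]), 'joint_efforts': array([-1.33719099e-03, -9.27122927e+01,  1.97983459e+00, -3.69930947e+01,
        1.78269582e-02,  8.31012876e-03, -1.05018030e-04]), 'position': array([ 0.18504067, -0.59662319,  0.23072179]), 'tool_rot': array([-3.14043067e+00,  7.52137245e-05,  3.00789288e-01]), 'force': array([-0.30271837, -0.57850465,  0.82116397]), 'moment': array([-0.01501919,  0.00917188,  0.06569832]), 'finger_force': 0.0, 'grip_width': 0.08566160319137205}
scene {'fovy': 45.99764463432255, 'cx': 313.35085980597, 'cy': 199.3477101482614, 'xyz': array([ 1.47109471, -0.36778854,  1.20106966]), 'rotation': array([-2.47053044,  0.00290662,  1.1624481 ])}
top {'fovy': 45.06317773169937, 'cx': 311.6727874807855, 'cy': 197.39399936253926, 'xyz': array([ 0.42577159, -0.00249909,  1.44241434]), 'rotation': array([-2.98333734, -0.00382157, -1.54788654])}
```

View pics/scene0.png

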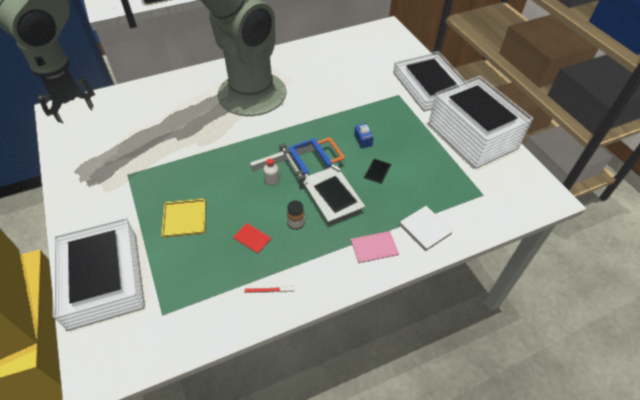

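View pics/top0.png

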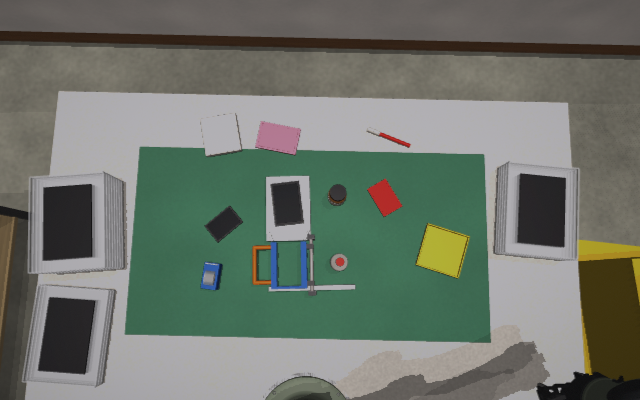

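The bottle (top: 340,262) stands on the landing side. The hinge is at about column 311, the tray at (443,250), the panel at (287,203) on the shelf, and the bar near column 257. Next come enlarged crops.

```bash
cat > h.py <<'E'
from workcell import *
import numpy as np, cv2
from scipy.spatial.transform import Rotation as R
def proj(P,c):
    f=200/np.tan(np.radians(c["fovy"])/2);q=R.from_euler("xyz",c["rotation"]).inv().apply(np.atleast_2d(P)-c["xyz"])
    return np.c_[c["cx"]+f*q[:,0]/q[:,2],c["cy"]+f*q[:,1]/q[:,2]]
def ray(u,v,c):
    f=200/np.tan(np.radians(c["fovy"])/2)
    return R.from_euler("xyz",c["rotation"]).apply([(u-c["cx"])/f,(v-c["cy"])/f,1.])
def onz(u,v,z,c):
    d=ray(u,v,c);return c["xyz"]+d*(z-c["xyz"][2])/d[2]
def tri(obs): # list of (u,v,c)
    A=np.zeros((3,3));b=np.zeros(3)
    for u,v,c in obs:
        d=ray(u,v,c);d/=np.linalg.norm(d);M=np.eye(3)-np.outer(d,d);A+=M;b+=M@c["xyz"]
    return np.linalg.solve(A,b)
def crop(n,out,x0,y0,w,h,k):
    im=grab_frame(n)[:,:,::-1];cv2.imwrite(out,cv2.resize(im[y0:y0+h,x0:x0+w],None,fx=k,fy=k,interpolation=cv2.INTER_CUBIC))
E
python3 - <<'E'
from h import *
crop("top","pics/t1.png",200,160,160,145,4)
crop("scene","pics/s1.png",230,115,160,120,5)
E
```

```text
(no output)
```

View pics/t1.png

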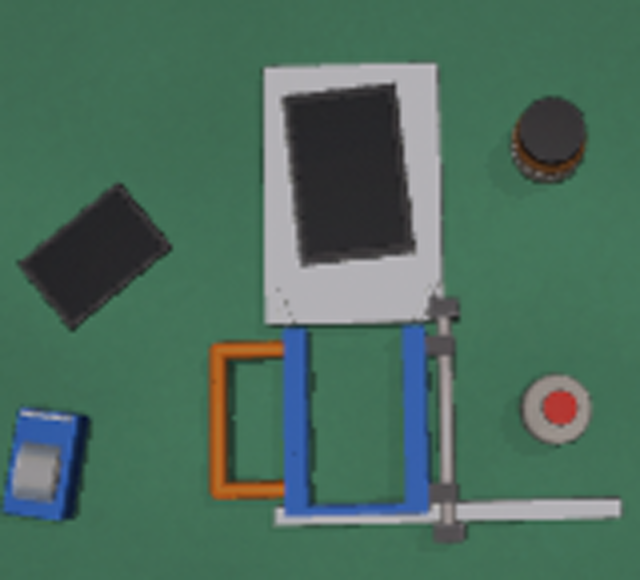

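View pics/s1.png

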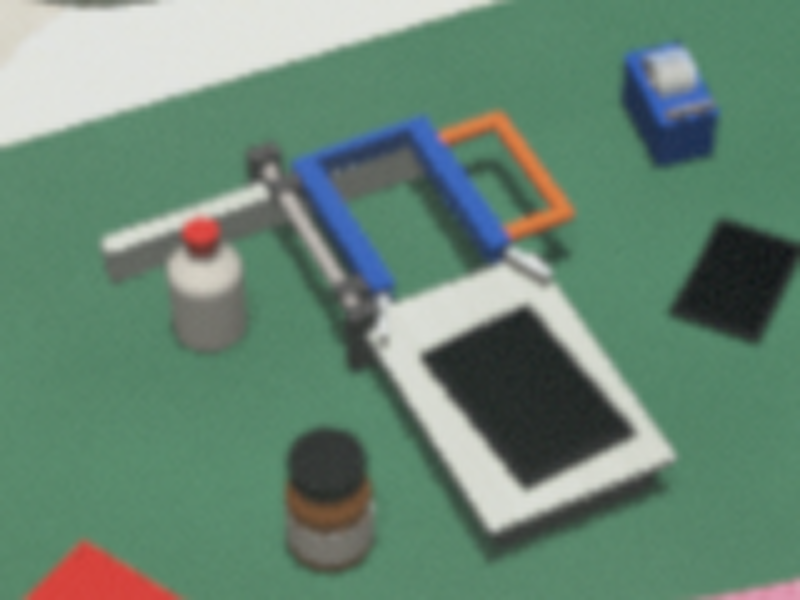

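The top crop (offset 200,160; ×4) shows the panel corners at (283,97), (395,84), (414,250) and (302,265), the posts at (445,307) and (449,531), the bar at x≈218 from y 345 to 498, and the cap at (561,407). The scene crop (offset 230,115; ×5) shows the cap at (202,225), the bar's ends at (500,117) and (570,212), and the panel corners at (422,355), (527,307), (634,433) and (526,488).

```bash
python3 - <<'E'
from h import *
np.set_printoptions(precision=4,suppress=True)
T=get_calibration("top");S=get_calibration("scene")
t=lambda x,y:(200+(x+.5)/4-.5,160+(y+.5)/4-.5,T)
s=lambda x,y:(230+(x+.5)/5-.5,115+(y+.5)/5-.5,S)
for n,a,b in [("cap",(561,407),(202,225)),("panel n-l",(302,265),(422+105,307)),("pA",(283,97),(634,433)),("pB",(395,84),(526,488)),("pC",(414,250),(422,355)),
 ("barN",(218,491),(500,117)),("barF",(218,350),(570,212)),("shelfFR",(438,64),(490,533)),("shelfFL",(264,68),(675,458)),("postN",(449,531),(264,152)),("tape",(36,472),(668,70)),("jar",(552,130),(328,450)),("frameNL",(285,513),(425,120)),("frameFL",(285,328),(508,240))]:
    print(n,tri([t(*a),s(*b)]))
print("tray",tri([(443,250.5,T),(184,217,S)]))
for z in(.014,):
    print(np.array([onz(u,v,z,T) for u,v in [(428,224),(470,236),(458,277),(416,265)]]))
# jig from posts & bar & shelf at known z
for n,p,z in[("postF",(445,307),.055),("postN",(449,531),.055),("barF",(218,345),.042),("barN",(218,498),.042),("frNL",(285,516),.051),("frFL",(285,326),.051),("frFR",(425,326),.051),("frNR",(430,516),.051),("shNL",(265,326),.037),("shNR",(441,326),.037),("shFL",(264,68),.037),("shFR",(438,64),.037),("railR",(620,508),.033),("railL",(275,518),.033)]+[("pan",q,.045) for q in[(283,97),(395,84),(414,250),(302,265)]]+[("bottlecap",(561,407),.095)]:
    print(n,onz(*t(*p)[:2],z,T))
E
```

```text
cap [ 0.4628 -0.0854  0.0994]
panel n-l [0.5625 0.1006 0.0397]
pA [0.686  0.1178 0.0415]
pB [0.6981 0.0364 0.0419]
pC [0.5752 0.0195 0.043 ]
barN [0.3992 0.155  0.0452]
barF [0.4997 0.1601 0.0438]
shelfFR [0.7154 0.0047 0.0342]
shelfFL [0.7092 0.1343 0.0348]
postN [ 0.3751 -0.0109  0.055 ]
tape [0.4091 0.2828 0.0507]
jar [ 0.658  -0.0773  0.091 ]
frameNL [0.3846 0.1054 0.0487]
frameFL [0.5152 0.1093 0.0536]
tray [ 0.5044 -0.3954  0.0095]
[[ 0.5818 -0.3508  0.014 ]
 [ 0.5489 -0.4749  0.014 ]
 [ 0.428  -0.4363  0.014 ]
 [ 0.46   -0.3137  0.014 ]]
postF [ 0.5337 -0.003   0.055 ]
postN [ 0.3756 -0.0095  0.055 ]
barF [0.5034 0.1605 0.042 ]
barN [0.3945 0.156  0.042 ]
frNL [0.3832 0.1069 0.051 ]
frFL [0.5176 0.1118 0.051 ]
frFR [0.52  0.011 0.051]
frNR [0.3856 0.0042 0.051 ]
shNL [0.5182 0.1275 0.037 ]
shNR [ 0.5212 -0.0005  0.037 ]
shFL [0.7094 0.1355 0.037 ]
shFR [0.7155 0.0063 0.037 ]
railR [ 0.3938 -0.1322  0.033 ]
railL [0.3811 0.1155 0.033 ]
pan [0.6863 0.1199 0.045 ]
pan [0.698  0.0377 0.045 ]
pan [0.5754 0.0205 0.045 ]
pan [0.5625 0.1016 0.045 ]
bottlecap [ 0.4631 -0.085   0.095 ]
```

```bash
cat >> h.py <<'E'
O=np.array([.4565,-.006]);YAW=.041
def jig(x,y): c,s=np.cos(YAW),np.sin(YAW);return O+np.array([c*x-s*y,s*x+c*y])
def tojig(p): c,s=np.cos(YAW),np.sin(YAW);d=np.array(p)[:2]-O;return np.array([c*d[0]+s*d[1],-s*d[0]+c*d[1]])
def row(xyz,yaw=YAW):
    o=observe();A=R.from_euler("xyz",o["tool_rot"]);B=R.from_euler("xyz",[np.pi,0,yaw])
    return np.round(np.r_[A.inv().apply(np.array(xyz)-o["position"])/.5,(A.inv()*B).as_rotvec()/np.radians(120)],4)
E
python3 - <<'E'
from h import *
print(row([.463,-.085,.20]),row([.463,-.085,.15]),tojig([.463,-.085]))
E
```

```text
[ 8.341e-01 -8.128e-01  6.240e-02 -3.000e-04  1.000e-04  1.241e-01] [ 8.341e-01 -8.128e-01  1.624e-01 -3.000e-04  1.000e-04  1.241e-01] [ 0.00325644 -0.07920004]
```

>>> play_rows(
  deltas=[
    [0.834,-0.813,0.06,0,0,0.124,0],
    [0.834,-0.813,0.06,0,0,0.124,0],
    [0.834,-0.813,0.06,0,0,0.124,0],
    [0.834,-0.813,0.06,0,0,0.124,0],
    [0.834,-0.813,0.06,0,0,0.124,0],
    [0.834,-0.813,0.06,0,0,0.124,0],
    [0.834,-0.813,0.06,0,0,0.124,0],
    [0.834,-0.813,0.06,0,0,0.124,0],
    [0.834,-0.813,0.06,0,0,0.124,0],
    [0.834,-0.813,0.06,0,0,0.124,0],
  ],
  newtons=40,
)

```text
clock: 1.2
position: [0.424, -0.1562, 0.2057]
tool_rot: [3.141, -0.0, 0.041]
force: [1.5, -0.7, 0.3]
grip_width: 0.0852
finger_force: 0.0
```

```bash
python3 - <<'E'
from h import *
print(row([.463,-.085,.17]),observe()["position"])
E
```

```text
[ 8.370e-02 -1.391e-01  7.140e-02  1.000e-04 -2.000e-04 -1.000e-04] [ 0.42401443 -0.1562076   0.20567278]
```

>>> play_rows(
  deltas=[
    [0.084,-0.139,0.071,0,0,0,0],
    [0.084,-0.139,0.071,0,0,0,0],
    [0.084,-0.139,0.071,0,0,0,0],
    [0.084,-0.139,0.071,0,0,0,0],
  ],
)

```text
clock: 1.6
position: [0.4624, -0.0864, 0.1697]
tool_rot: [-3.141, 0.001, 0.043]
force: [-0.1, -0.1, 0.3]
grip_width: 0.0858
finger_force: 0.0
```

```bash
python3 - <<'E'
from h import *
np.set_printoptions(precision=4,suppress=True)
W=get_calibration("wrist");crop("wrist","pics/w1.png",0,0,640,400,1)
print(observe()["position"],W)
print(proj([[.463,-.085,.095],[.463,-.085,.0],[*jig(-83,0)/1,0]],W) if 0 else proj([[.463,-.085,.095],[.463,-.085,0]],W))
print(row([.463,-.085,.1]))
E
```

```text
[ 0.4623 -0.0873  0.1701] {'fovy': 61.98203200904666, 'cx': 316.6472413858286, 'cy': 198.9255380651295, 'xyz': array([ 0.5309, -0.0847,  0.3119]), 'rotation': array([ 2.8657,  0.0003, -1.5289])}
[[313.0673 208.0504]
 [314.1259 178.3854]]
[ 0.0018 -0.0046  0.1401  0.0001  0.0002  0.    ]
```

View pics/w1.png

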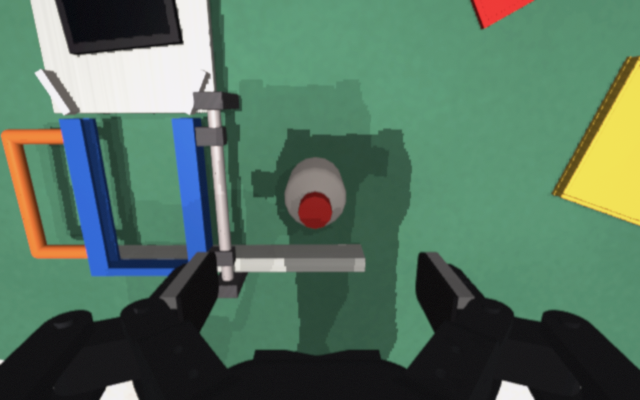

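The cap is at (315,210), close to the predicted (313,208), so the position is good. Descend and grip.

>>> play_rows(
  deltas=[
    [0.002,-0.003,0.1,0,0,0,0],
    [0.002,-0.003,0.19,0,0,0,0],
    [0.002,-0.003,0.26,0,0,0,0],
    [0.002,-0.003,0.281,0,0,0,0],
    [0.002,-0.003,0.281,0,0,0,0],
    [0.002,-0.003,0.281,0,0,0,0.7],
    [0.002,-0.003,0.281,0,0,0,0.7],
    [0.002,-0.003,0.281,0,0,0,0.7],
    [0.002,-0.003,0.281,0,0,0,0.7],
    [0.002,-0.003,0.281,0,0,0,0.7],
  ],
  newtons=40,
)

```text
clock: 2.65
position: [0.4644, -0.0857, 0.0313]
tool_rot: [3.141, -0.003, 0.041]
force: [-2.6, 0.1, 20.3]
grip_width: 0.0489
finger_force: 37.9
```

>>> play_rows(
  deltas=[
    [0,0,-0.01,0,0,0,0.7],
    [0,0,-0.05,0,0,0,0.7],
    [0,0,-0.1,0,0,0,0.7],
    [0,0,-0.15,0,0,0,0.7],
    [0,0,-0.2,0,0,0,0.7],
    [0,0,-0.2,0,0,0,0.7],
  ],
)

```text
clock: 3.25
position: [0.465, -0.0857, 0.133]
tool_rot: [3.141, -0.005, 0.041]
force: [-0.1, 0.8, -2.1]
grip_width: 0.0486
finger_force: 42.0
```

```bash
python3 - <<'E'
from h import *
W=get_calibration("wrist");im=grab_frame("wrist")[:,:,::-1];s=grab_frame("scene")[:,:,::-1]
a=cv2.resize(s[90:210,190:350],(640,480),interpolation=cv2.INTER_CUBIC)
cv2.imwrite("pics/s2.png",a)
o=observe();print(o["position"],o["force"],row([.505,-.394,.12]))
E
```

```text
[ 0.46368913 -0.08554626  0.13028941] [-1.74007562 -0.37451757 -1.80014876] [ 5.730e-02  6.198e-01  2.090e-02  2.000e-04 -8.000e-04 -1.000e-04]
```

View pics/s2.png

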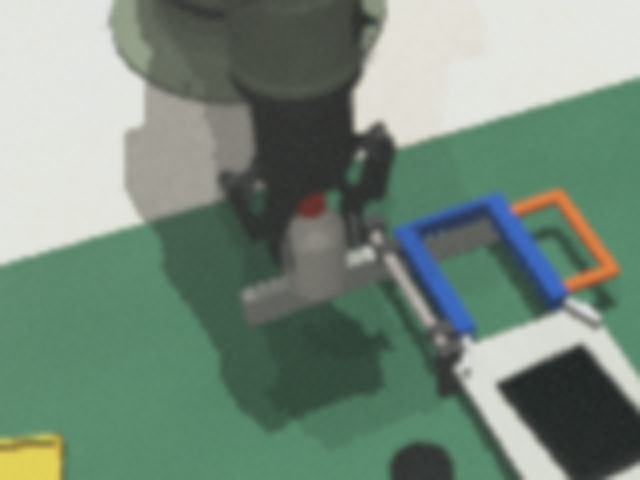

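The bottle is held upright and lifted. Carry it to the tray.

>>> play_rows(
  deltas=[
    [0.005,0.07,0,0,0,0,0.7],
    [0.015,0.16,0,0,0,0,0.7],
    [0.025,0.25,0,0,0,0,0.7],
    [0.035,0.34,0.02,0,0,0,0.7],
    [0.045,0.43,0.02,0,0,0,0.7],
    [0.053,0.52,0.02,0,0,0,0.7],
    [0.057,0.59,0.02,0,0,0,0.7],
    [0.057,0.619,0.05,0,0,0,0.7],
    [0.057,0.619,0.1,0,0,0,0.7],
    [0.057,0.619,0.14,0,0,0,0.7],
  ],
)

```text
clock: 4.35
position: [0.5036, -0.3935, 0.0571]
tool_rot: [-3.14, 0.002, 0.04]
force: [1.5, -0.7, -2.7]
grip_width: 0.0486
finger_force: 42.0
```

```bash
python3 - <<'E'
from h import *
o=observe();print(o["position"],o["force"],row([.505,-.394,.035]))
E
```

```text
[ 0.503594   -0.39350832  0.05710639] [ 1.4998709  -0.66172143 -2.73846613] [ 0.0028  0.0011  0.0442 -0.0006  0.0008 -0.0004]
```

>>> play_rows(
  deltas=[
    [0.003,0,0.02,0,0,0,0.7],
    [0.003,0,0.034,0,0,0,0.7],
    [0.003,0,0.038,0,0,0,0.7],
    [0.003,0,0.041,0,0,0,0.7],
    [0.003,0,0.041,0,0,0,0.7],
  ],
)

```text
clock: 4.85
position: [0.5064, -0.3935, 0.0396]
tool_rot: [3.141, -0.001, 0.041]
force: [-0.6, 0.1, -0.9]
grip_width: 0.0488
finger_force: 42.0
```

>>> play_rows(
  deltas=[
    [0,0,0.004,0,0,0,0.7],
    [0,0,0.006,0,0,0,0.7],
    [0,0,0.006,0,0,0,0.7],
  ],
)

```text
clock: 5.15
position: [0.5061, -0.3934, 0.0361]
tool_rot: [3.142, -0.0, 0.041]
force: [0.3, -0.3, -1.6]
grip_width: 0.0489
finger_force: 42.0
```

>>> play_rows(
  deltas=[
    [0,0,0.002,0,0,0,0.7],
    [0,0,0.004,0,0,0,0.7],
    [0,0,0.004,0,0,0,0.7],
  ],
)

```text
clock: 5.45
position: [0.5063, -0.3935, 0.0354]
tool_rot: [3.141, -0.0, 0.041]
force: [-5.8, 5.0, 20.3]
grip_width: 0.049
finger_force: 44.0
```

>>> play_rows(
  deltas=[
    [0,0,-0.002,0,0,0,0.6],
    [0,0,-0.002,0,0,0,0],
    [0,0,-0.002,0,0,0,0],
    [0,0,-0.002,0,0,0,0],
    [0,0,-0.03,0,0,0,0],
    [0,0,-0.1,0,0,0,0],
    [0,0,-0.2,0,0,0,0],
    [0,0,-0.29,0,0,0,0],
    [0,0,-0.29,0,0,0,0],
  ],
)

```text
clock: 6.35
position: [0.5084, -0.3951, 0.1865]
tool_rot: [3.136, -0.008, 0.041]
force: [0.9, -0.5, -0.5]
grip_width: 0.0858
finger_force: 0.0
```

```bash
python3 - <<'E'
from h import *
T=get_calibration("top");S=get_calibration("scene")
o=observe();print(o["position"],o["force"],o["grip_width"],jig(.29,.065),row([*jig(.29,.065),.15]))
a=grab_frame("top")[:,:,::-1];s=grab_frame("scene")[:,:,::-1]
k=lambda i:cv2.resize(i,(400,300),interpolation=cv2.INTER_CUBIC)
cv2.imwrite("pics/p3.png",np.hstack([k(a[205:295,385:505]),k(s[170:260,130:250])]))
E
```

```text
[ 0.50838587 -0.39505147  0.18645271] [ 0.93488145 -0.45305718 -0.54182292] 0.08575111498486743 [0.74359204 0.07083204] [ 5.074e-01 -9.123e-01  7.150e-02  2.700e-03 -3.600e-03 -2.000e-04]
```

View pics/p3.png

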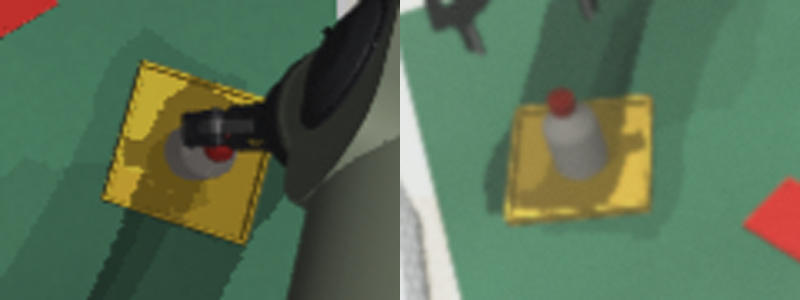

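>>> play_rows(
  deltas=[
    [0.507,-0.912,0,0.002,-0.003,0,0.65],
    [0.507,-0.912,0,0.002,-0.003,0,0.65],
    [0.507,-0.912,0,0.002,-0.003,0,0.65],
    [0.507,-0.912,0,0.002,-0.003,0,0.65],
    [0.507,-0.912,0,0.002,-0.003,0,0.65],
    [0.507,-0.912,0,0.002,-0.003,0,0.65],
    [0.507,-0.912,0.05,0.002,-0.003,0,0.65],
    [0.507,-0.912,0.07,0.002,-0.003,0,0.65],
    [0.507,-0.912,0.07,0.002,-0.003,0,0.65],
    [0.507,-0.912,0.07,0.002,-0.003,0,0.65],
  ],
)

```text
clock: 7.45
position: [0.7298, 0.0529, 0.1469]
tool_rot: [-3.138, 0.008, 0.041]
force: [0.5, -1.4, 0.2]
grip_width: 0.03
finger_force: 0.0
```

```bash
python3 - <<'E'
from h import *
T=get_calibration("top");S=get_calibration("scene")
print("cap",tri([(450.7,250,T),(178.6,200,S)]))
o=observe();print(o["position"],o["grip_width"],row([*jig(.29,.065),.15]),row([*jig(.285,.065),.039]))
E
```

```text
cap [ 0.50192946 -0.39372948  0.09183796]
[0.72981444 0.05288039 0.14693118] 0.03000810119533642 [ 0.029  -0.0348 -0.0062 -0.0019  0.0039  0.0001] [ 2.080e-02 -3.390e-02  2.158e-01 -1.900e-03  3.900e-03  1.000e-04]
```

>>> play_rows(
  deltas=[
    [0.021,-0.034,0,-0.002,0.004,0,0.65],
    [0.021,-0.034,0.06,-0.002,0.004,0,0.65],
    [0.021,-0.034,0.14,-0.002,0.004,0,0.65],
    [0.021,-0.034,0.2,-0.002,0.004,0,0.65],
    [0.021,-0.034,0.217,-0.002,0.004,0,0.65],
    [0.021,-0.034,0.217,-0.002,0.004,0,0.65],
    [0.021,-0.034,0.217,-0.002,0.004,0,0.65],
  ],
)

```text
clock: 8.15
position: [0.7397, 0.0687, 0.0412]
tool_rot: [-3.141, -0.004, 0.041]
force: [0.1, -0.3, 0.2]
grip_width: 0.03
finger_force: 0.0
```

```bash
python3 - <<'E'
from h import *
o=observe();print(o["position"],o["force"],o["grip_width"],tojig(o["position"]),row([*jig(.255,.065),.0375]))
crop("wrist","pics/w4.png",0,0,640,400,1)
W=get_calibration("wrist")
print(proj([[*jig(.066,.065),.037],[*jig(.258,.065),.037],[*jig(.258,0),.037],[*jig(.258,.13),.037]],W))
E
```

```text
[0.73968805 0.06872362 0.04122891] [ 0.08378186 -0.2774594   0.17592881] 0.02997171462912585 [0.28601287 0.06305336] [-0.0621 -0.0039  0.0072 -0.     -0.0017 -0.0001]
[[312.52959335 561.50527015]
 [310.8738534  304.66610684]
 [440.1478012  304.57581577]
 [181.66300432 304.75635383]]
```

View pics/w4.png

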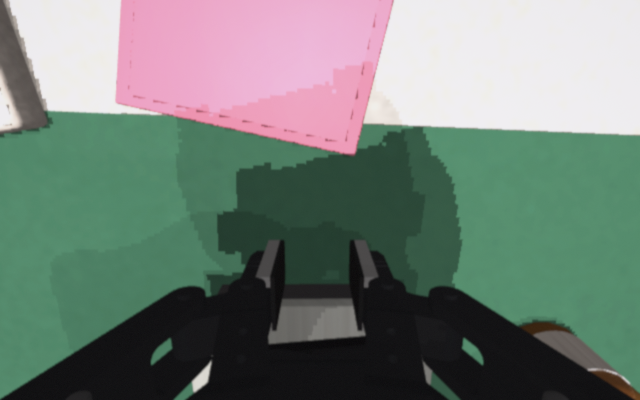

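The wrist view shows the fingers just beyond the shelf end (its edge is at row 298) and nothing in the way. Start pushing.

>>> play_rows(
  deltas=[
    [0,-0.004,0.007,0,0,0,0.65],
    [0,-0.004,0.007,0,0,0,0.65],
    [-0.02,-0.004,0.007,0,0,0,0.65],
    [-0.04,-0.004,0.007,0,0,0,0.65],
    [-0.06,-0.004,0.007,0,0,0,0.65],
    [-0.06,-0.004,0.007,0,0,0,0.65],
  ],
)

```text
clock: 8.8
position: [0.7084, 0.0697, 0.0368]
tool_rot: [-3.142, -0.002, 0.041]
force: [0.4, 0.6, 0.7]
grip_width: 0.0299
finger_force: 0.0
```

>>> play_rows(
  deltas=[
    [-0.02,0,0,0,0,0,0.65],
    [-0.04,0,0,0,0,0,0.65],
    [-0.06,0,0,0,0,0,0.65],
    [-0.08,0,0,0,0,0,0.65],
    [-0.1,0,0,0,0,0,0.65],
    [-0.12,0,0,0,0,0,0.65],
    [-0.14,0,0,0,0,0,0.65],
    [-0.14,0,0,0,0,0,0.65],
  ],
)

```text
clock: 9.6
position: [0.6388, 0.0664, 0.0366]
tool_rot: [3.141, -0.002, 0.041]
force: [-8.1, -3.1, 13.3]
grip_width: 0.03
finger_force: 6.7
```

```bash
python3 - <<'E'
from h import *
o=observe();print(o["position"],o["force"],tojig(o["position"]),row([*jig(.075,.065),.037]))
a=grab_frame("top")[:,:,::-1];s=grab_frame("scene")[:,:,::-1]
k=lambda i:cv2.resize(i,(400,400),interpolation=cv2.INTER_CUBIC)
cv2.imwrite("pics/p5.png",np.hstack([k(a[170:290,235:355]),k(s[120:240,265:385])]))
E
```

```text
[0.63876441 0.06640797 0.0366158 ] [-8.12797441 -3.09829655 13.27123472] [0.18507913 0.06487637] [-2.202e-01 -2.000e-04 -1.200e-03  2.000e-04 -1.000e-03  0.000e+00]
```

View pics/p5.png

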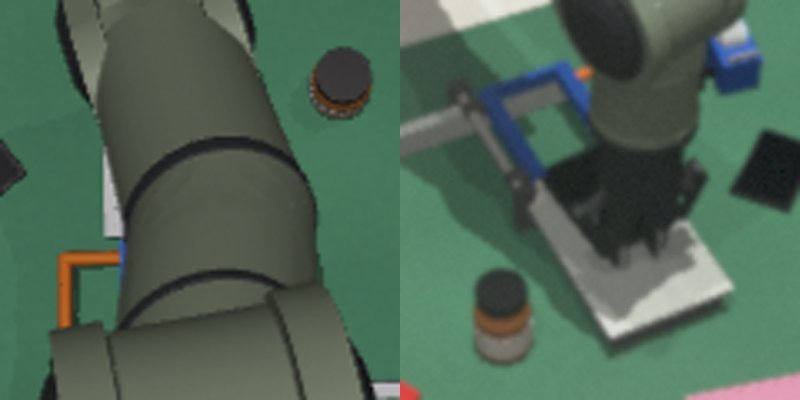

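>>> play_rows(
  deltas=[
    [0,0,-0.004,0,0,0,0.65],
    [0,0,-0.005,0,0,0,0.65],
    [0,0,-0.005,0,0,0,0.65],
  ],
)

```text
clock: 10.0
position: [0.6392, 0.067, 0.0385]
tool_rot: [-3.141, -0.002, 0.041]
force: [0.1, -0.3, -0.7]
grip_width: 0.03
finger_force: 0.0
```

```bash
python3 - <<'E'
from h import *
o=observe();print(o["position"],o["force"],o["finger_force"],tojig(o["position"]),row([*jig(.075,.065),.039]))
E
```

```text
[0.63916736 0.06698886 0.03847345] [ 0.107211   -0.2980525  -0.72435603] 0.0 [0.18550556 0.06544025] [-2.21e-01  8.00e-04 -1.50e-03 -1.00e-04 -1.00e-03  1.00e-04]
```

Only the shelf was being pressed, and that is now relieved. Continue pushing.

>>> play_rows(
  deltas=[
    [-0.02,0,-0.001,0,0,0,0.65],
    [-0.04,0,-0.001,0,0,0,0.65],
    [-0.06,0,-0.001,0,0,0,0.65],
    [-0.08,0,-0.001,0,0,0,0.65],
    [-0.1,0,-0.001,0,0,0,0.65],
    [-0.12,0,-0.001,0,0,0,0.65],
    [-0.14,0,-0.001,0,0,0,0.65],
    [-0.16,0,-0.001,0,0,0,0.65],
    [-0.16,0,-0.001,0,0,0,0.65],
  ],
)

```text
clock: 10.9
position: [0.5573, 0.0635, 0.0389]
tool_rot: [3.141, -0.001, 0.041]
force: [0.5, 0.1, -0.7]
grip_width: 0.0298
finger_force: 0.0
```

>>> play_rows(
  deltas=[
    [-0.008,0,0,0,0,0,0.65],
    [-0.016,0,0,0,0,0,0.65],
    [-0.024,0,0,0,0,0,0.65],
    [-0.032,0,0,0,0,0,0.65],
    [-0.04,0,0,0,0,0,0.65],
    [-0.046,0,0,0,0,0,0.65],
    [-0.05,0,0,0,0,0,0.65],
    [-0.05,0,0,0,0,0,0.65],
  ],
)

```text
clock: 11.7
position: [0.5336, 0.0624, 0.0387]
tool_rot: [3.142, -0.002, 0.041]
force: [0.8, -0.2, -0.7]
grip_width: 0.03
finger_force: 0.0
```

>>> play_rows(
  deltas=[
    [-0.003,0,0,0,0,0,0.65],
    [-0.006,0,0,0,0,0,0.65],
    [-0.009,0,0,0,0,0,0.65],
    [-0.012,0,0,0,0,0,0.65],
    [-0.012,0,0,0,0,0,0.65],
  ],
)

```text
clock: 12.2
position: [0.5277, 0.0622, 0.0387]
tool_rot: [3.142, -0.002, 0.041]
force: [-0.2, -0.1, 0.7]
grip_width: 0.0302
finger_force: 0.0
```

>>> play_rows(
  deltas=[
    [-0.002,0,0,0,0,0,0.65],
    [-0.004,0,0,0,0,0,0.65],
    [-0.006,0,0,0,0,0,0.65],
    [-0.006,0,0,0,0,0,0.65],
  ],
)

```text
clock: 12.6
position: [0.526, 0.0625, 0.0391]
tool_rot: [-3.141, -0.004, 0.041]
force: [5.1, 0.7, -0.3]
grip_width: 0.0294
finger_force: 2.8
```

```bash
python3 - <<'E'
from h import *
o=observe();print(o["position"],o["force"],tojig(o["position"]))
a=grab_frame("scene")[:,:,::-1];w=grab_frame("wrist")[:,:,::-1]
W=get_calibration("wrist");print(proj([[*jig(.064,.025),.051],[*jig(.064,.105),.051]],W))
cv2.imwrite("pics/p6.png",np.hstack([cv2.resize(a[130:230,265:365],(400,400),interpolation=cv2.INTER_CUBIC),cv2.resize(w,(400,250)).__class__((400,400,3),np.uint8) if 0 else cv2.resize(w[200:400,220:420],(400,400))]))
E
```

```text
[0.52596664 0.06247704 0.03910748] [ 5.10835883  0.69414313 -0.31487806] [0.07221503 0.06557215]
[[406.56126626 286.18786507]
 [224.31289402 286.21169772]]
```

View pics/p6.png

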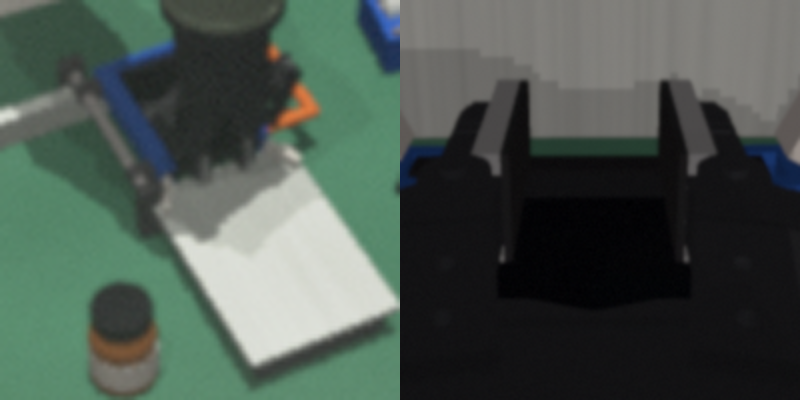

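A reaction of 5 N has come up with the panel flush at the mouth (wrist crop row ~155, frame lips ~150). Press slightly more, then back off and rise.

>>> play_rows(
  deltas=[
    [-0.002,0,0,0,0,0,0.65],
    [-0.003,0,0,0,0,0,0.65],
    [-0.003,0,0,0,0,0,0.65],
  ],
)

```text
clock: 13.0
position: [0.5258, 0.0626, 0.0395]
tool_rot: [-3.14, -0.007, 0.041]
force: [10.2, 1.1, -0.3]
grip_width: 0.03
finger_force: 5.5
```

>>> play_rows(
  deltas=[
    [0.02,0,0,0,0,0,0.6],
    [0.03,0,-0.02,0,0,0,0.53],
    [0.03,0,-0.1,0,0,0,0.53],
    [0.02,0,-0.18,0,0,0,0.53],
    [-0.05,-0.08,-0.2,0,0,0,0.53],
    [-0.12,-0.16,-0.2,0,0,0,0.53],
    [-0.146,-0.198,-0.2,0,0,0,0.53],
    [-0.146,-0.198,-0.2,0,0,0,0.53],
    [-0.146,-0.198,-0.2,0,0,0,0.53],
  ],
)

```text
clock: 13.9
position: [0.4464, 0.1582, 0.1392]
tool_rot: [3.141, -0.002, 0.042]
force: [-0.0, -0.7, -1.1]
grip_width: 0.0399
finger_force: 0.0
```

```bash
python3 - <<'E'
from h import *
o=observe();print(o["position"],o["force"],o["grip_width"],tojig(o["position"]),row([*jig(-.001,.1645),.023]))
w=grab_frame("wrist")[:,:,::-1];cv2.imwrite("pics/w7.png",w)
W=get_calibration("wrist");print(proj([[*jig(-.05,.1645),.042],[*jig(.05,.1645),.042],[*jig(.064,.065),.045]],W))
E
```

```text
[0.4463546  0.15817423 0.13920546] [-0.0355339  -0.69639724 -1.10813093] 0.039942131403197925 [-0.00340761  0.1644521 ] [ 4.300e-03 -1.000e-04  2.324e-01  1.000e-04 -1.100e-03  6.000e-04]
[[314.3813745  257.92956601]
 [313.97589071 128.00508254]
 [459.22903889 107.26276918]]
```

View pics/w7.png

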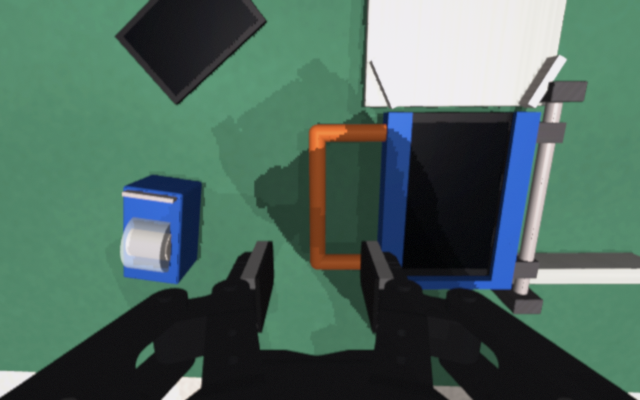

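The panel fills the frame, with its edge flush at row ~113. The bar is at column 318 against a predicted 314, so shift about 2.5 mm. Descend and pinch.

>>> play_rows(
  deltas=[
    [0.004,0.005,0.08,0,0,0,0.53],
    [0.004,0.005,0.16,0,0,0,0.53],
    [0.004,0.005,0.22,0,0,0,0.53],
    [0.004,0.005,0.232,0,0,0,0.53],
    [0.004,0.005,0.232,0,0,0,0.53],
    [0.004,0.005,0.232,0,0,0,1],
    [0.004,0.005,0.232,0,0,0,1],
    [0.004,0.005,0.232,0,0,0,1],
    [0.004,0.005,0.232,0,0,0,1],
  ],
  newtons=40,
)

```text
clock: 14.85
position: [0.4497, 0.1579, 0.0242]
tool_rot: [-3.138, -0.005, 0.043]
force: [-2.1, 12.2, 3.5]
grip_width: 0.0105
finger_force: 39.5
```

```bash
python3 - <<'E'
from h import *
o=observe();print(o["position"],o["force"],o["grip_width"],o["finger_force"],tojig(o["position"]))
r=.164
for i in range(1,33):
    a=np.pi*i/32
    print(i,np.round([-(r*np.cos(a)-r)/.5, -r*np.sin(a)/.5],3))
E
```

```text
[0.44966033 0.15789085 0.02420526] [-2.12905914 12.173881    3.53988556] 0.010470807575958729 39.51901316642761 [-1.16282173e-04  1.64033468e-01]
1 [ 0.002 -0.032]
2 [ 0.006 -0.064]
3 [ 0.014 -0.095]
4 [ 0.025 -0.126]
5 [ 0.039 -0.155]
6 [ 0.055 -0.182]
7 [ 0.074 -0.208]
8 [ 0.096 -0.232]
9 [ 0.12  -0.254]
10 [ 0.146 -0.273]
11 [ 0.173 -0.289]
12 [ 0.202 -0.303]
13 [ 0.233 -0.314]
14 [ 0.264 -0.322]
15 [ 0.296 -0.326]
16 [ 0.328 -0.328]
17 [ 0.36  -0.326]
18 [ 0.392 -0.322]
19 [ 0.423 -0.314]
20 [ 0.454 -0.303]
21 [ 0.483 -0.289]
22 [ 0.51  -0.273]
23 [ 0.536 -0.254]
24 [ 0.56  -0.232]
25 [ 0.582 -0.208]
26 [ 0.601 -0.182]
27 [ 0.617 -0.155]
28 [ 0.631 -0.126]
29 [ 0.642 -0.095]
30 [ 0.65  -0.064]
31 [ 0.654 -0.032]
32 [ 0.656 -0.   ]
```

>>> play_rows(
  deltas=[
    [0,-0.004,-0.016,0,0,0,1],
    [0,-0.002,-0.032,0,0,0,1],
    [0,0,-0.048,0,0,0,1],
    [0,0.002,-0.064,0,0,0,1],
    [0,0.006,-0.08,0,0,0,1],
    [0,0.01,-0.095,0,0,0,1],
    [0,0.015,-0.111,0,0,0,1],
    [0,0.021,-0.126,0,0,0,1],
    [0,0.028,-0.141,0,0,0,1],
    [0,0.035,-0.155,0,0,0,1],
  ],
)

```text
clock: 15.85
position: [0.4504, 0.1398, 0.1019]
tool_rot: [-3.139, -0.006, 0.042]
force: [2.7, 10.5, -4.5]
grip_width: 0.0102
finger_force: 38.9
```

```bash
python3 - <<'E'
from h import *
o=observe();print(o["position"],o["force"],o["grip_width"],o["finger_force"],tojig(o["position"]))
p=tojig(o["position"]);z=o["position"][2]+.019-.042;print(np.hypot(p[1],z),np.degrees(np.arctan2(z,p[1])))
r=.328
for c in range(1,7):
    f=lambda k:np.array([-r*np.cos(np.pi*k/64),-r*np.sin(np.pi*k/64)])
    print(c,[list(np.round(f(k)-f(10*c),3)) for k in range(10*c+1,min(10*c+11,65))])
E
```

```text
[0.45036402 0.13978894 0.10194285] [ 2.70837961 10.54312374 -4.45660825] 0.010236683061424097 38.90078544616699 [-0.00015516  0.14591793]
0.1659036318350196 28.413769630029595
1 [[np.float64(0.008), np.float64(-0.014)], [np.float64(0.017), np.float64(-0.028)], [np.float64(0.026), np.float64(-0.041)], [np.float64(0.036), np.float64(-0.053)], [np.float64(0.046), np.float64(-0.066)], [np.float64(0.057), np.float64(-0.077)], [np.float64(0.069), np.float64(-0.088)], [np.float64(0.081), np.float64(-0.099)], [np.float64(0.094), np.float64(-0.109)], [np.float64(0.107), np.float64(-0.118)]]
2 [[np.float64(0.014), np.float64(-0.009)], [np.float64(0.028), np.float64(-0.017)], [np.float64(0.042), np.float64(-0.024)], [np.float64(0.057), np.float64(-0.03)], [np.float64(0.072), np.float64(-0.036)], [np.float64(0.087), np.float64(-0.041)], [np.float64(0.103), np.float64(-0.045)], [np.float64(0.118), np.float64(-0.049)], [np.float64(0.134), np.float64(-0.052)], [np.float64(0.15), np.float64(-0.054)]]
3 [[np.float64(0.016), np.float64(-0.001)], [np.float64(0.032), np.float64(-0.002)], [np.float64(0.0
[... 565 characters left out ...]
.float64(0.06)], [np.float64(0.106), np.float64(0.071)], [np.float64(0.118), np.float64(0.083)], [np.float64(0.128), np.float64(0.095)]]
5 [[np.float64(0.01), np.float64(0.013)], [np.float64(0.019), np.float64(0.026)], [np.float64(0.028), np.float64(0.039)], [np.float64(0.036), np.float64(0.053)], [np.float64(0.043), np.float64(0.068)], [np.float64(0.049), np.float64(0.083)], [np.float64(0.055), np.float64(0.098)], [np.float64(0.06), np.float64(0.113)], [np.float64(0.065), np.float64(0.128)], [np.float64(0.068), np.float64(0.144)]]
6 [[np.float64(0.003), np.float64(0.016)], [np.float64(0.005), np.float64(0.032)], [np.float64(0.006), np.float64(0.048)], [np.float64(0.006), np.float64(0.064)]]
```

The frame is at 28° and tracking well.

>>> play_rows(
  deltas=[
    [0,0.008,-0.014,0,0,0,1],
    [0,0.017,-0.028,0,0,0,1],
    [0,0.026,-0.041,0,0,0,1],
    [0,0.036,-0.053,0,0,0,1],
    [0,0.046,-0.066,0,0,0,1],
    [0,0.057,-0.077,0,0,0,1],
    [0,0.069,-0.088,0,0,0,1],
    [0,0.081,-0.099,0,0,0,1],
    [0,0.094,-0.109,0,0,0,1],
    [0,0.107,-0.118,0,0,0,1],
  ],
)

```text
clock: 16.85
position: [0.4529, 0.0894, 0.1623]
tool_rot: [-3.135, -0.009, 0.045]
force: [-8.6, 32.0, 31.6]
grip_width: 0.0104
finger_force: 41.0
```

>>> play_rows(
  deltas=[
    [0,0.014,-0.009,0,0,0,1],
    [0,0.028,-0.017,0,0,0,1],
    [0,0.042,-0.024,0,0,0,1],
    [0,0.057,-0.03,0,0,0,1],
    [0,0.072,-0.036,0,0,0,1],
    [0,0.087,-0.041,0,0,0,1],
    [0,0.103,-0.045,0,0,0,1],
    [0,0.118,-0.049,0,0,0,1],
    [0,0.134,-0.052,0,0,0,1],
    [0,0.15,-0.054,0,0,0,1],
  ],
)

```text
clock: 17.85
position: [0.4565, 0.0109, 0.1892]
tool_rot: [-3.14, -0.009, 0.042]
force: [0.9, 10.4, 27.4]
grip_width: 0.0104
finger_force: 43.7
```

```bash
python3 - <<'E'
from h import *
o=observe();print(o["position"],o["force"],o["grip_width"],o["finger_force"],tojig(o["position"]),o["qpos"])
p=tojig(o["position"]);z=o["position"][2]+.019-.042;print(np.hypot(p[1],z),np.degrees(np.arctan2(z,p[1])))
E
```

```text
[0.45648093 0.01092969 0.18924982] [ 0.88093381 10.44636909 27.40106838] 0.010448426252794267 43.65137815475464 [0.00067487 0.01691624] [ 0.01300798  0.3170657  -0.20299752  2.06999403  0.09111568  0.75353257
 -1.77478288]
0.16710823281609447 84.19003909511905
```

The frame is at 84°, with a radial push of about 27 N. Relieve it by 2 mm and carry on over the top.

>>> play_rows(
  deltas=[
    [0,0.016,-0.004,0,0,0,1],
    [0,0.032,-0.006,0,0,0,1],
    [0,0.048,-0.005,0,0,0,1],
    [0,0.064,-0.004,0,0,0,1],
    [0,0.08,-0.002,0,0,0,1],
    [0,0.096,0.001,0,0,0,1],
    [0,0.112,0.004,0,0,0,1],
    [0,0.127,0.009,0,0,0,1],
    [0,0.143,0.014,0,0,0,1],
    [0,0.158,0.019,0,0,0,1],
  ],
)

```text
clock: 18.85
position: [0.4593, -0.0692, 0.1785]
tool_rot: [-3.141, -0.007, 0.041]
force: [6.7, 3.8, 3.0]
grip_width: 0.0105
finger_force: 40.6
```

```bash
python3 - <<'E'
from h import *
o=observe();print(o["position"],o["force"],o["grip_width"],o["finger_force"],tojig(o["position"]),o["qpos"])
p=tojig(o["position"]);z=o["position"][2]+.019-.042;print(np.hypot(p[1],z),np.degrees(np.arctan2(z,p[1])))
E
```

```text
[ 0.45926676 -0.06921255  0.17852137] [6.65839575 3.80323569 3.03560134] 0.010516810953798066 40.62976956367493 [ 0.00017345 -0.06327283] [ 0.16030493  0.34477641 -0.17069405  2.06197807  0.0849591   0.73402213
 -1.59281167]
0.16789981136247345 112.13862337553233
```

Forces are low now. Continue.

>>> play_rows(
  deltas=[
    [0,0.015,0.007,0,0,0,1],
    [0,0.029,0.014,0,0,0,1],
    [0,0.043,0.022,0,0,0,1],
    [0,0.057,0.03,0,0,0,1],
    [0,0.07,0.04,0,0,0,1],
    [0,0.083,0.049,0,0,0,1],
    [0,0.095,0.06,0,0,0,1],
    [0,0.106,0.071,0,0,0,1],
    [0,0.118,0.083,0,0,0,1],
    [0,0.128,0.095,0,0,0,1],
  ],
)

```text
clock: 19.85
position: [0.4615, -0.1332, 0.1304]
tool_rot: [-3.142, -0.006, 0.041]
force: [5.0, 5.0, 2.1]
grip_width: 0.0104
finger_force: 40.9
```

```bash
python3 - <<'E'
from h import *
o=observe();print(o["position"],o["force"],o["grip_width"],o["finger_force"],tojig(o["position"]),o["qpos"])
p=tojig(o["position"]);z=o["position"][2]+.019-.042;print(np.hypot(p[1],z),np.degrees(np.arctan2(z,p[1])))
E
```

```text
[ 0.46147374 -0.13315072  0.13040604] [5.04544634 5.03079488 2.13622517] 0.010379611536749643 40.93069016933441 [-0.00024216 -0.12724774] [ 0.27106135  0.44576577 -0.1446766   2.06335387  0.10336854  0.63365173
 -1.47218571]
0.16651739460838308 139.83328142102457
```

>>> play_rows(
  deltas=[
    [0,0.01,0.013,0,0,0,1],
    [0,0.019,0.026,0,0,0,1],
    [0,0.028,0.039,0,0,0,1],
    [0,0.036,0.053,0,0,0,1],
    [0,0.043,0.068,0,0,0,1],
    [0,0.049,0.083,0,0,0,1],
    [0,0.055,0.098,0,0,0,1],
    [0,0.06,0.113,0,0,0,1],
    [0,0.065,0.128,0,0,0,1],
    [0,0.067,0.142,0,0,0,1],
  ],
)

```text
clock: 20.85
position: [0.4627, -0.1668, 0.0587]
tool_rot: [3.141, -0.004, 0.041]
force: [3.7, 2.7, 3.0]
grip_width: 0.0105
finger_force: 40.8
```

```bash
python3 - <<'E'
from h import *
o=observe();print(o["position"],o["force"],o["grip_width"],o["finger_force"],tojig(o["position"]))
p=tojig(o["position"]);z=o["position"][2]+.019-.042;print(np.hypot(p[1],z),np.degrees(np.arctan2(z,p[1])))
E
```

```text
[ 0.46269704 -0.16676299  0.05868681] [3.69941884 2.72764637 2.99915369] 0.010535115076798062 40.76729714870453 [-0.00039761 -0.1608819 ]
0.16479239614022276 167.4931608549377
```

>>> play_rows(
  deltas=[
    [0,0.001,0.009,0,0,0,1],
    [0,0.002,0.018,0,0,0,1],
    [0,0.003,0.026,0,0,0,1],
    [0,0.004,0.034,0,0,0,1],
    [0,0.005,0.041,0,0,0,1],
    [0,0.005,0.047,0,0,0,1],
    [0,0.006,0.052,0,0,0,1],
    [0,0.006,0.056,0,0,0,1],
    [0,0.006,0.058,0,0,0,1],
    [0,0.006,0.058,0,0,0,1],
  ],
)

```text
clock: 21.85
position: [0.4627, -0.1697, 0.0294]
tool_rot: [3.141, -0.004, 0.041]
force: [6.8, 1.7, -2.0]
grip_width: 0.0105
finger_force: 40.7
```

>>> play_rows(
  deltas=[
    [0,0,0.002,0,0,0,1],
    [0,0,0.004,0,0,0,1],
    [0,0,0.006,0,0,0,1],
    [0,0,0.008,0,0,0,1],
    [0,0,0.01,0,0,0,1],
    [0,0,0.01,0,0,0,1],
  ],
)

```text
clock: 22.45
position: [0.4628, -0.1698, 0.0261]
tool_rot: [3.141, -0.004, 0.041]
force: [-5.8, 6.2, 49.3]
grip_width: 0.0109
finger_force: 46.2
```

Firm contact of 49 N at the flat height. Relieve it, open gently and rise.

>>> play_rows(
  deltas=[
    [0,0,-0.003,0,0,0,1],
    [0,0,-0.003,0,0,0,0.6],
    [0,0,-0.003,0,0,0,0.55],
    [0,0,-0.003,0,0,0,0.55],
    [0,0,-0.03,0,0,0,0.55],
    [0,0,-0.1,0,0,0,0.55],
    [0,0,-0.18,0,0,0,0.55],
    [-0.02,0.09,-0.25,0,0,0,0.55],
    [-0.04,0.18,-0.3,0,0,0,0.55],
    [-0.04,0.24,-0.3,0,0,0,0.55],
  ],
)

```text
clock: 23.45
position: [0.4464, -0.2929, 0.1781]
tool_rot: [3.139, -0.005, 0.041]
force: [-0.3, -0.1, -0.5]
grip_width: 0.0385
finger_force: 0.0
```

```bash
python3 - <<'E'
from h import *
o=observe();print(o["position"],o["force"],o["grip_width"])
a=grab_frame("scene")[:,:,::-1];w=grab_frame("top")[:,:,::-1]
k=lambda i:cv2.resize(i,(400,400),interpolation=cv2.INTER_CUBIC)
cv2.imwrite("pics/p8.png",np.hstack([k(a[120:240,200:320]),k(w[190:310,280:400])]))
E
```

```text
[ 0.44639312 -0.29286725  0.17806544] [-0.34602144 -0.14843364 -0.49989028] 0.03851567978540305
```

View pics/p8.png

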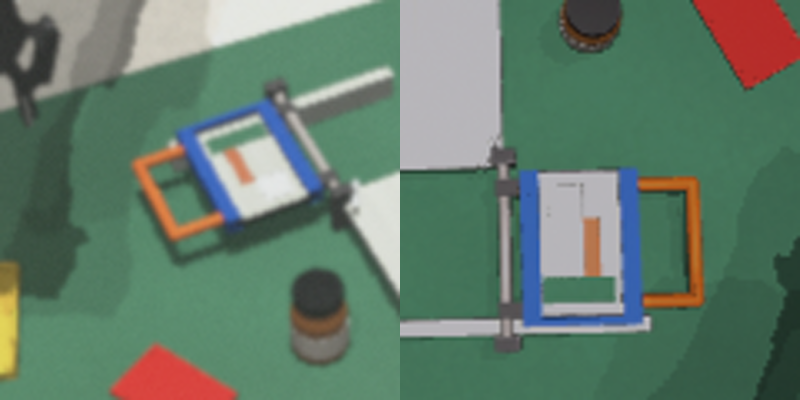

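The silver back is up with the panel flush at the mouth, and the jar and rail look undisturbed. I check the bar's height for flatness.

```bash
python3 - <<'E'
from h import *
T=get_calibration("top");S=get_calibration("scene")
for a,b in [((368.8,244.6),(253.4,190.5)),((369.2,280),(241.6,169))]:
    p=tri([(*a,T),(*b,S)]);print(p,tojig(p))
E
```

```text
[ 0.51544635 -0.16892275  0.04284902] [ 0.05221885 -0.16520195]
[ 0.41368084 -0.1726993   0.04337452] [-0.04961593 -0.16480412]
```

The bar is at 43 mm (42 expected) and 165 mm from the hinge, so the frame is flat. Handing in.

```bash
python3 -c "
from workcell import *
print(job_done())"
```

```text
the job is handed in; nothing more can be done
None
```

The bottle stands upright in the yellow tray, and the panel is home in the frame, which lies flat on the landing side with its silver back up; I handed the job in at about 24 s on the robot's clock, and no verdict came back.

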